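# Bolt the board vice down on the slotted plate

## Task

The small board vice on the slotted plate is bolted down at one side lug only. Take the T-bolt with the wing nut from the wooden rack, drop its head into the middle slot of the plate beside the free lug, slide it along the slot fully home into the lug's open notch, turn it clockwise so that the head stands square across the slot, and tighten the wing nut until it stops. Let go and leave everything else on the bench in place.

Things in the scene. Friction and masses are not known exactly. Their poses are not given: they have to be found in the camera images.
- tbolt: Steel T-bolt, 0.2 kg with its wing nut, hanging by the nut's flange, head down, in a pocket of the wooden rack. Origin: centre of the head's underside; x along the head, z up the shank. Head 34 (x) x 13.6 (y) x 8 mm, underside tapered; shank 13.6 mm diameter. In the slot the head turns clockwise (from above) a quarter turn from lengthwise, then stops on the channel walls, square within 10 degrees.
- wing_mid (a point): Middle of the nut's black wing grip, on the bolt axis: a bar 64 mm long (its x), 18 mm thick (its y), 26 mm high. Grip it across its thickness from above. Below it a hub 18 mm in diameter. z up.
- flange (a point): Centre of the underside of the nut's steel flange (32 mm diameter, 4 mm thick), 27 mm below wing_mid. With the wing joint at 0 it is 27.2 mm above the head's top, 35.2 mm above the bolt's origin: lip 8 mm + lug 16 mm leave 3.2 mm of play, within which head and flange must be while the bolt slides into the lug.
- wing (a joint): Turn of the wing nut on its bolt, rad, growing clockwise from above (tightening); 0: wing parallel to head. Starts at 0 to 0.3. Each rad brings the flange 1.27 mm nearer to the head. In the lug it begins to grip at about 2.5 and stops at 2.9; tight is above 2.7. The thread drags (0.06 N m), so bolt and nut turn together until the head is stopped.
- plate: Slotted aluminium plate 240 (x) x 340 (y) x 30 mm, fixed on the mat; origin at the centre of its underside. Three T-slots run along its y, full length, at x = -70, 0, 70 mm; the middle one is used. Mouth 16 mm wide between lips 8 mm thick (z 22 to 30), channel below 33.6 mm wide, z 8 to 22 mm. Yaw within 0.15 rad.
- vice: Grey vice holding a green circuit board, fixed on the plate over the middle slot, axes parallel to the plate's; origin at the centre of its underside (plate top). Base 150 (x) x 110 (y) x 18 mm; jaws 70 mm wide (y), all below 77 mm. Side lugs 50 mm wide, 16 mm thick, reach y = +-97 mm. The -y lug is bolted already by an identical T-bolt (leave it); the +y one is free.
- lug_seat (a point): Centre of the shank's place fully home in the free lug's notch, on the lug's top face, 46 mm above the plate's underside; axes as the vice's. The notch is 16 mm wide, open towards +y; its closed end is 7 mm to the -y side of this point, the lug's end 20 mm to the +y side.
- drop_in (a point): Point on the middle slot's centre line at the plate's top, 29 mm outside lug_seat (+y, the slot's direction; axes as the vice's): a good place to lower the head, lengthwise, into the slot. The head cannot go down within 10 mm of lug_seat, for the lug is in its way.
- rack: Wooden block 90 (x) x 160 (y) x 48 mm high, fixed on the mat left or right of the plate; origin at the centre of its underside. Two pockets 40 (x) x 17 mm (y) at y = +-35 mm; one holds the wing-nut T-bolt, the other the spare.
- spare: Bystander: long T-bolt with a hexagon nut and no wing, 98 mm, in the rack's other pocket; origin at the head's underside.
- screwdriver: Bystander: screwdriver, 170 mm, lying on the far strip of the plate along the slots.
- step_block: Bystander: stepped steel clamp block 28 x 48 x 32 mm, standing on the near strip of the plate.
- multimeter: Bystander: grey multimeter 85 x 170 x 34 mm lying on the mat near the robot.
- pliers: Bystander: pliers, 150 mm, lying on the mat near the robot.
- flux_bottle: Bystander: white bottle 48 mm in diameter, 130 mm high, beyond the plate.
- spool: Bystander: grey solder spool 60 mm in diameter, 50 mm high, beyond the plate.
Not all that is in view belongs to the job. Leave any blue or pink look-alike of the tbolt alone.

How it is judged:
On the way, in this order (a step that is already met when the one before it is completed fails the run):
1. the bolt's head is down in the channel of the middle slot (x of tbolt in the frame of plate between -0.004 and 0.004 m and z of tbolt in the frame of plate between 0.004 and 0.0155 m and angle between tbolt's own z axis and vertical below 0.15 rad and y of tbolt in the frame of plate between -0.17 and 0.17 m), for 0.1 s.
2. the bolt has been slid along the slot, home into the free lug's notch (horizontal distance between tbolt and lug_seat below 0.007 m and z of tbolt in the frame of plate below 0.0155 m), for 0.1 s.
At the end, for the whole second after the job is handed in: The bolt stands upright (within 0.08 rad) home in the free lug's notch (within 8 mm of lug_seat, horizontally), its head in the channel and square across the slot (within 0.25 rad), the wing nut turned beyond 2.7 rad and pressing on the lug with more than 4 N, at rest (horizontal distance between tbolt and lug_seat below 0.008 m and z of tbolt in the frame of plate between 0.01 and 0.0155 m and angle between tbolt's own z axis and vertical below 0.08 rad and angle between the x axis of tbolt and the x axis of plate, either way round below 0.25 rad and value of joint wing above 2.7 rad and contact force between tbolt and vice above 4 N and linear speed of tbolt below 0.02 m/s); the robot touches nothing.
It fails at once if a bystander on the bench was moved by more than 40 mm (distance of any of spare, screwdriver, step_block, multimeter, pliers, flux_bottle, spool from where it was at the start of the episode above 0.04 m).
It also fails if it takes over 67 s, if anything falls off the work surface, if the arm or the gripper's body presses on something with over 40 N, if the wrist force passes 120 N, or if a joint passes its speed limit or range.

## Robot

A 6-joint arm with a two-finger parallel gripper is mounted at the origin on the work surface. World frame = base frame: x ahead of the robot, y to its left, z up, the work surface at z = 0. Lengths are in m, angles in rad, forces in N, time in s.
With the tool pointing down it reaches from about 0.3 to 0.875 m from the base axis. Payload 6.4 kg.
Tool frame: the origin (TCP) lies midway between the tips of the shut fingers; the grasp point (between the pads) lies 19 mm behind it; z points along the fingers, y is the line along which they close (so a half turn about z gives the same grasp; the last joint's range is limited). The gripper opens to 85 mm and grips with 20 to 120 N. Pads are 22 mm wide; open, the fingers measure 114 mm over their backs; the gripper's body (76 mm by 85 mm) begins 54 mm behind the grasp point. The pads swing forward as they close: fully open they stand 13 mm farther back than shut.
Start: joints at [0.994, 0.181, 1.607, -0, 1.354, -0.206], TCP at [0.208, 0.536, 0.231] pointing down, gripper open.
Joint ranges: [-2.99, 2.99], [-0.89, 2.07], [0.3, 2.58], [-1.14, 4.28], [0, 2.63], [-3.12, 3.12]. Speed limits (rad/s): [2.57, 2.57, 3.01, 3.14, 3.14, 3.14].

## Interface

Orientations are given as a unit quaternion [w, x, y, z].
In Python, from bench import sensors, vision, ctrl gives the robot as it stands.
- The arm moves only by the tool carry_out, never from a script. Its argument "deltas" is text: rows parted by semicolons, each of 7 numbers parted by spaces: the shift along the tool's x, y, z in mm, then the turn, a rotation vector about the tool's x, y, z in rad, then the closure, from 0 (fully open) to 1 (shut). In form: tx ty tz ax ay az claw; .... A call has 1 to 12 rows; each row is the pose to reach, as a shift and turn from the pose commanded when the call began, along the tool's axes at that moment; what a row does not reach only later rows make up. A row lasts 1/8 s, in which the tool goes at most 62.5 mm and 10.7 degrees, less where a joint would pass 70% of its speed; a pose out of reach is approached as far as the arm can. A call with a gripper value outside its range is refused whole. The fingers move at their own pace and stop on an object; the grip force is fixed at half the most. Time passes only in rows, so rows that repeat a pose let the fingers close. It gives the time, the measured TCP pose, the force, the opening and the grip force at its end, in the units of the state.
- sensors.get_obs(): the state, without advancing time (a new reading comes with each control period).
- vision.camera(name): name is "scene" or "top" or "wrist"; returns the picture (420x560x3 uint8, blue, green, red); there is no depth.
- vision.camera_model(name): a dict with "K" (3x3 intrinsics, pixels), "extrinsics" (4x4, takes a point from world to camera coordinates); the wrist camera has in their place "hand_eye" (4x4, takes a point from camera to tool coordinates, whose origin is the TCP and whose axes are the flange's). Camera axes: x right, y down, z forward; pixel columns grow to the right and rows downward; lengths in m; the calibration is good to about 2 mm. A picture is of the moment at which its call begins: read the wrist's pose just before it. camera_model takes no time and is no camera call.
- ctrl.hand_in(): hands the job in; it is judged then, once.
The state is a dict: "time_s": time; "q": joint angles; "dq": joint speeds; "joint_efforts": joint torques, N m; "eef_pos": TCP position; "eef_rot": TCP orientation; "wrist_force": force on the tool from outside, world axes, zero at the start; "torque": the same for the moment, N m; "opening": opening from 0.0 (shut) to 1.0 (fully open); "grasp_force": force on a finger pad.
Only numpy, scipy, OpenCV 4.12 (cv2) and the standard library are available. Lean on these libraries where they do the work, as an engineer would, in place of code of your own. Each camera call takes 0.05 s, during which the arm holds its last target. There are 200 camera calls.

## Working session

There is one attempt and no reset: what is moved stays moved. The work goes in short steps, Python scripts to look and compute and a tool call to move; the robot and the scene stay as the last step left them, time stands still between calls to the robot, and variables do not carry over. Pictures are saved under pics/ and viewed, at most 10 in all, crops included, and the job is handed in when it is done.

Besides the shell and the picture viewer there is one more tool, called by a JSON object that holds its "name" and its "arguments". carry_out: Moves the arm, as the interface text tells. Its arguments: {"type":"object","properties":{"deltas":{"type":"string"}},"required":["deltas"]}

```bash
mkdir -p pics; cat > h.py <<'E'
import numpy as np, cv2
from scipy.spatial.transform import Rotation as R
from bench import sensors, vision, ctrl
def rot(o): q=o["eef_rot"]; return R.from_quat([q[1],q[2],q[3],q[0]])
def T_wc(name):
    m=vision.camera_model(name)
    if name!="wrist": return np.array(m["K"]),np.linalg.inv(np.array(m["extrinsics"]))
    o=sensors.get_obs(); T=np.eye(4); T[:3,:3]=rot(o).as_matrix(); T[:3,3]=o["eef_pos"]
    return np.array(m["K"]),T@np.array(m["hand_eye"])
def unproj(K,T,uv,z):
    d=T[:3,:3]@np.linalg.solve(K,[uv[0],uv[1],1]); c=T[:3,3]; return c+d*(z-c[2])/d[2]
def proj(K,T,p):
    c=np.linalg.inv(T)@np.append(p,1); u=K@c[:3]; return u[:2]/u[2]
E
python3 - <<'E'
from h import *
o=sensors.get_obs();print(o)
for n in("top","scene"):
    cv2.imwrite(f"pics/{n}0.png",cv2.resize(vision.camera(n),(800,600),interpolation=cv2.INTER_CUBIC)); K,T=T_wc(n);print(K,T.round(3))
print(vision.camera_model("wrist"))
E
```

```text
{'time_s': 0.0, 'q': array([ 9.93667391e-01,  1.81528531e-01,  1.60800486e+00,  3.31832879e-06,
        1.35381448e+00, -2.06323347e-01]), 'dq': array([-4.70430299e-05, -7.68945838e-04,  2.90701872e-04, -1.58938855e-03,
        3.64074400e-03, -5.61316515e-04]), 'joint_efforts': array([-1.20011424e-03, -4.44880235e+01, -3.51330078e+01, -3.84913037e-04,
        9.30354581e-03,  2.65831977e-05]), 'eef_pos': array([0.20804689, 0.53544782, 0.23039272]), 'eef_rot': array([-3.36554490e-04,  1.84342721e-01,  9.82861634e-01, -8.10512540e-04]), 'wrist_force': array([0.40279095, 0.67384727, 0.81555874]), 'torque': array([ 0.03266707, -0.03665721,  0.00342783]), 'grasp_force': 0.0, 'opening': 1.000309620724395}
[[406.25738611   0.         272.09378723]
 [  0.         406.25738611 201.71790724]
 [  0.           0.           1.        ]] [[ 0.019 -0.995  0.096  0.478]
 [-0.999 -0.016  0.029 -0.018]
 [-0.028 -0.097 -0.995  0.882]
 [ 0.     0.     0.     1.   ]]
[[459.20153731   0.         285.25409041]
 [  0.         459.20153731 210.02344852]
 [  0.           0.           1.        ]] [[-0.07   0.569 -0.819  1.561]
 [ 0.998  0.034 -0.061  0.079]
 [-0.007 -0.822 -0.57   0.787]
 [ 0.     0.     0.     1.   ]]
{'K': array([[302.67542446,   0.        , 282.24746988],
       [  0.        , 302.67542446, 211.25018923],
       [  0.        ,   0.        ,   1.        ]]), 'hand_eye': array([[ 4.35518381e-04, -9.51313248e-01, -3.08225429e-01,
         7.98360816e-02],
       [ 9.99999876e-01,  4.88820142e-04, -9.57180903e-05,
         2.91497102e-04],
       [ 2.41724685e-04, -3.08225349e-01,  9.51313343e-01,
        -1.42255192e-01],
       [ 0.00000000e+00,  0.00000000e+00,  0.00000000e+00,
         1.00000000e+00]])}
```

View pics/top0.png

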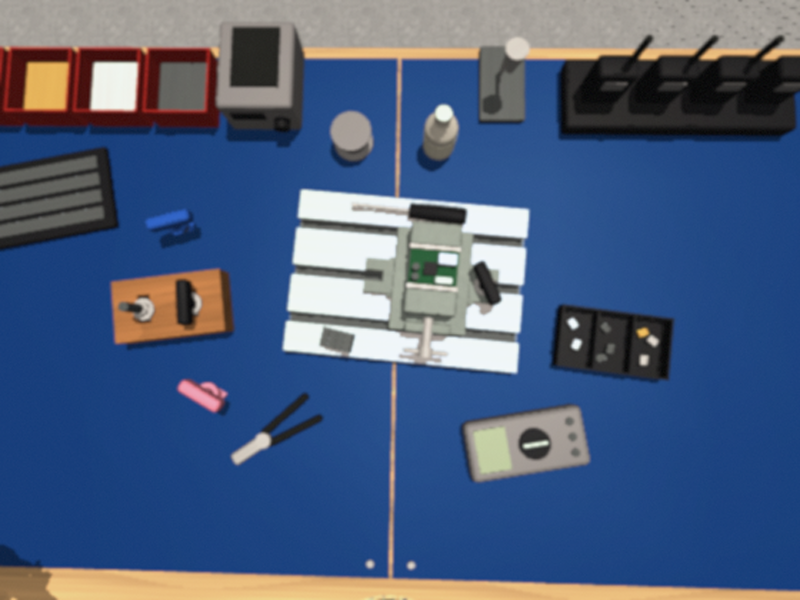

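View pics/scene0.png

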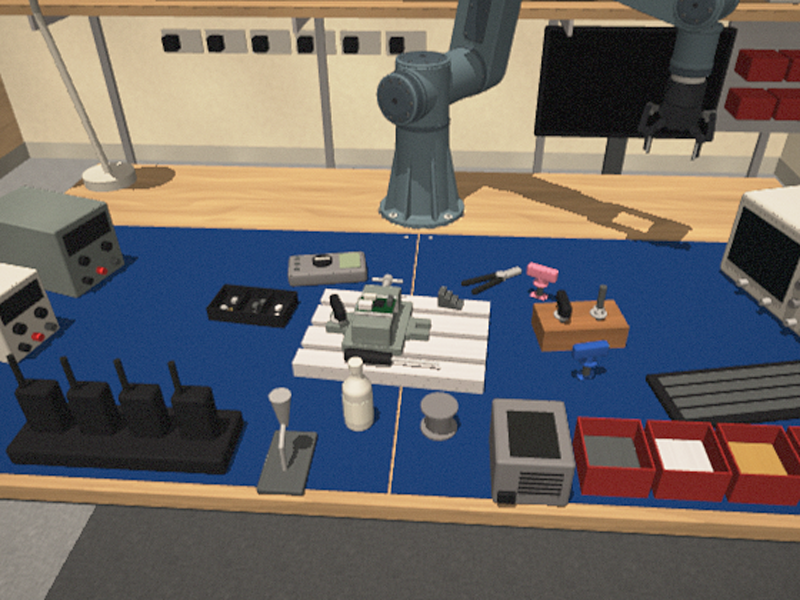

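The top view shows the rack at the left, with the wing bolt at about (184,302) and the spare at (140,308). The free lug's notch opens left at about (375,272). The blue and pink look-alikes lie on the mat.

```bash
python3 - <<'E'
from h import *
K,T=T_wc("top"); s=.7
P=lambda u,v,z: unproj(K,T,((u+.5)*s-.5,(v+.5)*s-.5),z)
print("wing",P(184,302,.088),P(184,282,.088),P(184,323,.088))
pc=[P(*c,.03) for c in((301,190),(529,209),(518,373),(283,351))]
print("plate",np.round(pc,4),np.mean(pc,0))
d=pc[0]-pc[1]+pc[3]-pc[2];print("yaw slot dir",np.arctan2(-d[0],d[1]))
print("notch closed end",P(381,272,.046),"lug end",P(366,273,.046))
rc=[P(*c,.048) for c in((110,281),(224,269),(231,333),(116,345))];print(np.round(rc,4))
d=rc[0]-rc[1]+rc[3]-rc[2];print("rack yaw",np.arctan2(-d[0],d[1]))
o=sensors.get_obs();print(rot(o).as_matrix().round(3))
E
```

```text
wing [0.53156704 0.28867205 0.088     ] [0.55942534 0.29016282 0.088     ] [0.50251743 0.28711753 0.088     ]
plate [[ 0.7075  0.142   0.03  ]
 [ 0.6826 -0.1993  0.03  ]
 [ 0.4409 -0.1824  0.03  ]
 [ 0.4659  0.1604  0.03  ]] [ 0.57422776 -0.01980184  0.03      ]
yaw slot dir -0.07288840281403197
notch closed end [0.58293429 0.01815867 0.046     ] lug end [0.58113187 0.03994648 0.046     ]
[[0.5632 0.4154 0.048 ]
 [0.5835 0.2477 0.048 ]
 [0.4905 0.2331 0.048 ]
 [0.4701 0.4004 0.048 ]]
rack yaw 0.1210621396057288
[[-0.932  0.362 -0.001]
 [ 0.362  0.932 -0.001]
 [ 0.    -0.002 -1.   ]]
```

{"name": "carry_out", "arguments": {"deltas": "-391 -113 60 0 0 -0.425 0.35;-391 -113 60 0 0 -0.425 0.35;-391 -113 60 0 0 -0.425 0.35;-391 -113 60 0 0 -0.425 0.35;-391 -113 60 0 0 -0.425 0.35;-391 -113 60 0 0 -0.425 0.35;-391 -113 60 0 0 -0.425 0.35;-391 -113 60 0 0 -0.425 0.35;-391 -113 60 0 0 -0.425 0.35;-391 -113 60 0 0 -0.425 0.35"}}

```text
time_s: 1.35
eef_pos: [0.5308, 0.29, 0.1714]
eef_rot: [-0.0, -0.028, 1.0, 0.0]
wrist_force: [-0.4, 0.4, -0.2]
opening: 0.651
grasp_force: 0.0
```

```bash
python3 - <<'E'
from h import *
o=sensors.get_obs();print(o["time_s"],o["eef_pos"],rot(o).as_matrix().round(3),o["q"],o["opening"])
K,T=T_wc("wrist"); im=vision.camera("wrist"); np.save("w1.npy",T)
cv2.imwrite("pics/w1.png",cv2.resize(im,(800,600),interpolation=cv2.INTER_CUBIC))
print(proj(K,T,[.5316,.2887,.088])/.7)
E
```

```text
1.35 [0.53079172 0.28997738 0.17141639] [[-0.998 -0.056 -0.   ]
 [-0.056  0.998  0.   ]
 [ 0.     0.    -1.   ]] [ 3.03860984e-01  3.03362900e-01  1.58368858e+00  2.53025410e-04
  1.25472484e+00 -1.32284503e+00] 0.6510958557501462
[399.76035005 314.33686109]
```

View pics/w1.png

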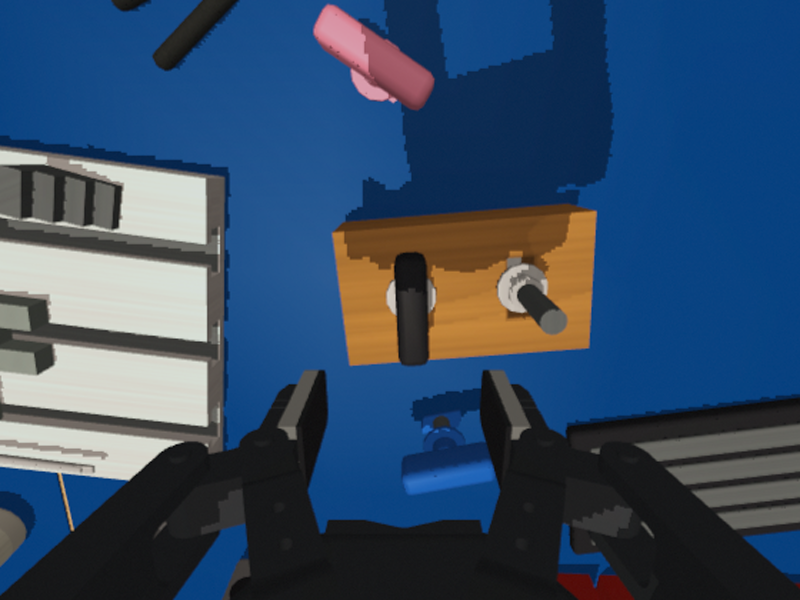

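The wrist view shows the wing bar from (411,258) to (413,360) and the spare standing to its right at (540,305). The fingers straddle a line at about u=400, so the wing sits slightly to the right.

```bash
python3 - <<'E'
from h import *
K,_=T_wc("wrist");T=np.load("w1.npy"); s=.7
P=lambda u,v,z: unproj(K,T,((u+.5)*s-.5,(v+.5)*s-.5),z)
a,b=P(410.5,258,.088),P(414,361,.086);print(a,b,(a+b)/2,np.arctan2(b[1]-a[1],b[0]-a[0]),np.linalg.norm(a-b))
# wing outline: dark pixels
f=np.array([P(387,297,.052),P(436,297,.052)]);print("flange edges",f,f.mean(0))
rc=[P(*c,.048) for c in((333,233),(596,210),(590,348),(349,365))];print(np.round(rc,4),np.mean(rc,0))
d=rc[1]-rc[0]+rc[2]-rc[3];print("rack yaw",np.arctan2(-d[0],d[1]))
E
```

```text
[0.49946259 0.29256745 0.088     ] [0.56035341 0.29836717 0.086     ] [0.529908   0.29546731 0.087     ] 0.09496145747339771 0.061199088100654525
flange edges [[0.53309124 0.28028058 0.052     ]
 [0.53134715 0.31128594 0.052     ]] [0.5322192  0.29578326 0.052     ]
[[0.4951 0.2452 0.048 ]
 [0.4722 0.4038 0.048 ]
 [0.5624 0.4174 0.048 ]
 [0.584  0.2566 0.048 ]] [0.52843707 0.33077075 0.048     ]
rack yaw 0.13827747060877485
```

{"name": "carry_out", "arguments": {"deltas": "0 5.5 50 0 0 -0.035 0.35;0 5.5 85 0 0 -0.035 0.35;0 5.5 105 0 0 -0.035 0.35;0 5.5 113 0 0 -0.035 0.35;0 5.5 113 0 0 -0.035 0.35;0 5.5 113 0 0 -0.035 0.9;0 5.5 113 0 0 -0.035 0.9;0 5.5 113 0 0 -0.035 0.9;0 5.5 113 0 0 -0.035 0.9;0 5.5 113 0 0 -0.035 0.9;0 5.5 113 0 0 -0.035 0.9"}}

```text
time_s: 2.78
eef_pos: [0.5325, 0.2947, 0.0596]
eef_rot: [0.001, -0.045, 0.999, 0.0]
wrist_force: [-0.3, -0.2, 6.8]
opening: 0.199
grasp_force: 59.3
```

{"name": "carry_out", "arguments": {"deltas": "0 0 -20 0 0 0 0.9;0 0 -60 0 0 0 0.9;0 0 -95 0 0 0 0.9;-16 -50 -105 0 0 0 0.9;-32 -100 -105 0 0 0 0.9;-45 -150 -105 0 0 0 0.9;-52 -170 -105 0 0 0 0.9;-52 -170 -105 0 0 0 0.9;-52 -170 -105 0 0 0 0.9"}}

```text
time_s: 3.9
eef_pos: [0.5979, 0.1308, 0.1633]
eef_rot: [-0.0, -0.045, 0.999, 0.0]
wrist_force: [-0.8, -0.1, -2.1]
opening: 0.199
grasp_force: 59.4
```

```bash
python3 - <<'E'
from h import *
o=sensors.get_obs();print(o["time_s"],o["eef_pos"],rot(o).as_matrix().round(3),o["q"],o["opening"],o["wrist_force"])
K,T=T_wc("wrist"); im=vision.camera("wrist"); np.save("w2.npy",T); cv2.imwrite("w2raw.png",im)
cv2.imwrite("pics/w2.png",cv2.resize(im,(800,600),interpolation=cv2.INTER_CUBIC))
E
```

```text
3.9 [0.59789334 0.13076701 0.16334518] [[-0.996 -0.09  -0.001]
 [-0.09   0.996  0.001]
 [ 0.001  0.001 -1.   ]] [ 2.13135715e-02  3.27396836e-01  1.57007414e+00  6.45555082e-04
  1.24482891e+00 -1.63950070e+00] 0.19855013127368296 [-0.76512825 -0.13506632 -2.08412906]
```

View pics/w2.png

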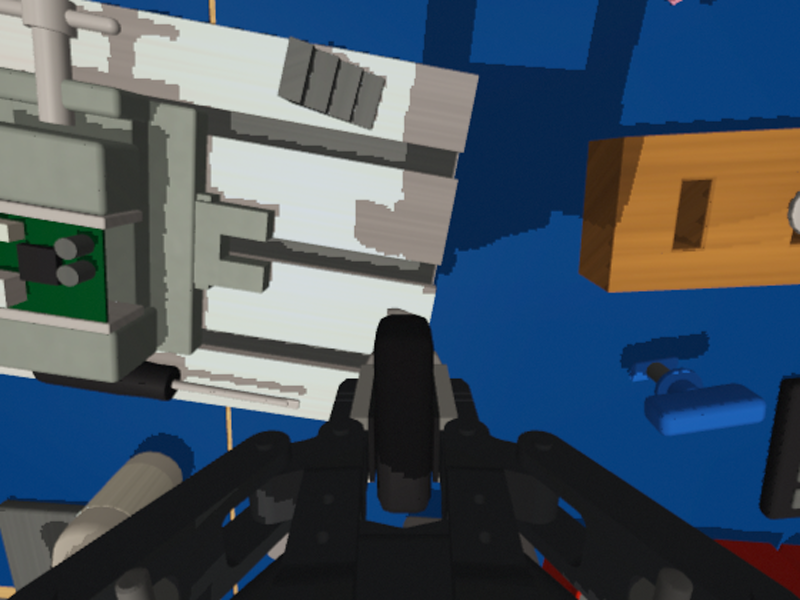

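The wrist view shows the free lug at (195–273, 200–290), with its notch opening right around (222–270, 245). The middle slot runs on to (435,275) at the plate's end. I'll zoom in on the lug.

```bash
python3 - <<'E'
import cv2
im=cv2.imread("w2raw.png")[120:240,125:325]
cv2.imwrite("pics/w2c.png",cv2.resize(im,(800,480),interpolation=cv2.INTER_CUBIC))
E
```

```text
(no output)
```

View pics/w2c.png

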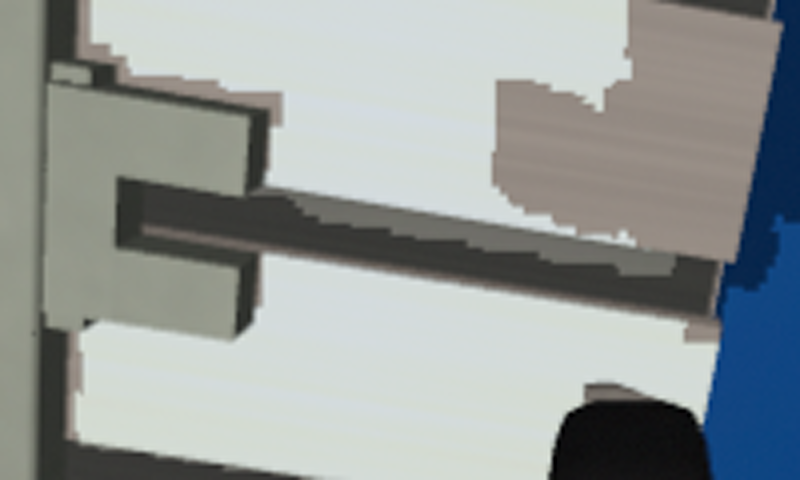

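```bash
python3 - <<'E'
from h import *
K,_=T_wc("wrist");T=np.load("w2.npy")
P=lambda u,v,z: unproj(K,T,(125+(u+.5)/4-.5,120+(v+.5)/4-.5),z)[:2]
ang=lambda d: np.arctan2(-d[0],d[1])
e1,e2=P(251,117,.046),P(233,340,.046); m1,m2=P(245,195,.046),P(239,267,.046); c1,c2=P(117,177,.046),P(115,246,.046)
print("end",e1,e2,np.linalg.norm(e1-e2),"notch w",np.linalg.norm(m1-m2),np.linalg.norm(c1-c2),"depth",np.linalg.norm((m1+m2-c1-c2)/2))
print("end mid",(e1+e2)/2,(m1+m2)/2,"closed",(c1+c2)/2)
print("yaw lug",ang(e1-c1),ang(m1-c1),ang(m2-c2), "from end", np.arctan2((e2-e1)[1],(e2-e1)[0]))
f1,f2=P(260,250,.03),P(718,318,.03); n1,n2=P(290,193,.03),P(722,260,.03)
print("slot yaw",ang(f2-f1),ang(n2-n1)); print(f1,f2,n1,n2)
yaw=(ang(f2-f1)+ang(n2-n1))/2; d=np.array([-np.sin(yaw),np.cos(yaw)]); nrm=np.array([d[1],-d[0]])
print("lateral far,near",f1@nrm,f2@nrm,n1@nrm,n2@nrm,"notch lat",[x@nrm for x in(m1,m2,c1,c2,e1,e2)])
lat=np.mean([f1@nrm,f2@nrm,n1@nrm,n2@nrm]); 
al=np.mean([((c1+c2)/2)@d+.007,((e1+e2)/2)@d-.020,((m1+m2)/2)@d-.020]); s=lat*nrm+al*d
print([((c1+c2)/2)@d+.007,((e1+e2)/2)@d-.020]); print("yaw",yaw,"seat",s,"drop",s+.029*d)
E
```

```text
end [0.55423058 0.04699221] [0.60398287 0.04269357] 0.04993765043463203 notch w 0.016139316702201388 0.01525722655596999 depth 0.02717149003521861
end mid [0.57910673 0.04484289] [0.57902109 0.04489346] closed [0.57716633 0.01778535]
yaw lug 0.4905893559696325 -0.05224427944112016 -0.08458394383317658 from end -0.08618698114576608
slot yaw -0.062271590650612274 -0.0665212532067902
[0.58678024 0.0441427 ] [0.59349385 0.15181502] [0.57282184 0.05102016] [0.57949379 0.15117016]
lateral far,near 0.5827233366514839 0.5824941069896666 0.5683512897276822 0.5685645631225322 notch lat [np.float64(0.5668646610623082), np.float64(0.5829992368310636), np.float64(0.5671969281149887), np.float64(0.582454066412575), np.float64(0.5500577676476501), np.float64(0.5999835626423013)]
[np.float64(0.06189024692362307), np.float64(0.06201657444676349)]
yaw -0.06439642192870124 seat [0.57832954 0.02482429] drop [0.58019574 0.05376418]
```

{"name": "carry_out", "arguments": {"deltas": "25 -76 0 0 0 0.18 0.9;25 -76 0 0 0 0.36 0.9;25 -76 0 0 0 0.54 0.9;25 -76 0 0 0 0.72 0.9;25 -76 0 0 0 0.9 0.9;25 -76 0 0 0 1.08 0.9;25 -76 0 0 0 1.26 0.9;25 -76 0 0 0 1.44 0.9;25 -76 20 0 0 1.62 0.9;25 -76 50 0 0 1.776 0.9;25 -76 50 0 0 1.776 0.9;25 -76 50 0 0 1.776 0.9"}}

```text
time_s: 5.45
eef_pos: [0.5808, 0.0526, 0.1143]
eef_rot: [0.0, 0.746, 0.666, 0.0]
wrist_force: [0.6, -0.2, -2.3]
opening: 0.197
grasp_force: 59.8
```

```bash
python3 - <<'E'
from h import *
o=sensors.get_obs();print(o["time_s"],o["eef_pos"],rot(o).as_matrix().round(3),o["q"],o["opening"],o["wrist_force"])
K,T=T_wc("wrist"); im=vision.camera("wrist"); np.save("w3.npy",T); cv2.imwrite("w3raw.png",im)
sc=vision.camera("scene"); Ks,Ts=T_wc("scene"); u,v=proj(Ks,Ts,[.58,.053,.08]).astype(int);print(u,v)
out=np.zeros((600,800,3),np.uint8); out[:420,:560]=im
c=cv2.resize(sc[v-35:v+25,u-40:u+40],(240,180),interpolation=cv2.INTER_CUBIC)
out[420:600,560:800]=c
c=cv2.resize(im[150:300,230:340],(240,327),interpolation=cv2.INTER_CUBIC);out[0:327,560:]=c
cv2.imwrite("pics/w3.png",out)
E
```

```text
5.45 [0.58075447 0.05257991 0.11425641] [[ 0.112  0.994  0.001]
 [ 0.994 -0.112 -0.   ]
 [ 0.     0.001 -1.   ]] [-1.13175449e-01  3.27203585e-01  1.68054944e+00  1.05443389e-04
  1.13293673e+00 -1.42173953e-03] 0.19650372770976438 [ 0.64664985 -0.20448159 -2.26859799]
303 218
```

View pics/w3.png

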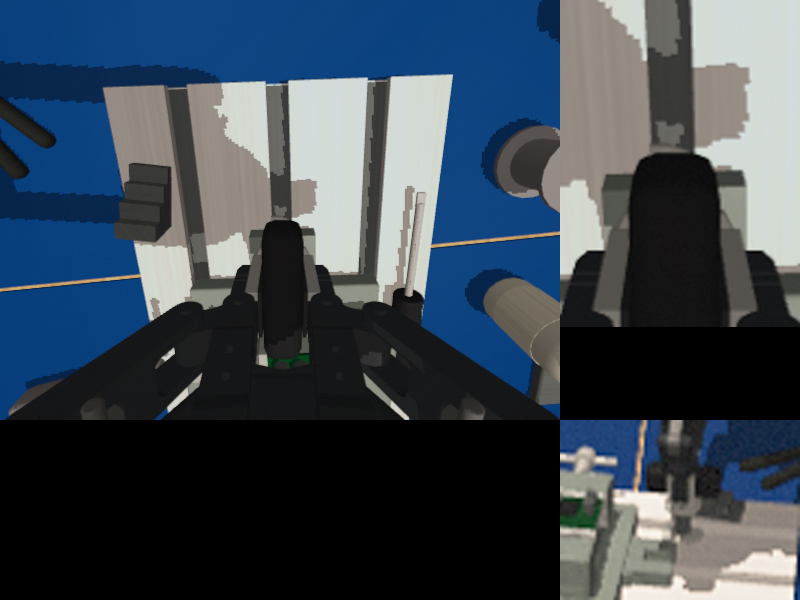

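The slot is seen straight ahead, with its centre at about (277,95) to (280,210), and the held wing is at (283,225). The alignment looks close, so I'll measure the slot edges.

```bash
python3 - <<'E'
from h import *
K,_=T_wc("wrist");T=np.load("w3.npy"); im=cv2.imread("w3raw.png"); g=cv2.cvtColor(im,6).astype(int); 
pts=[]
for v in range(95,200,15):
    r=g[v,255:305]; d=np.abs(np.diff(r)); L=255+np.argmax(d[:25])+.5; Rr=280+np.argmax(d[25:])+.5
    a,b=unproj(K,T,(L,v),.03),unproj(K,T,(Rr,v),.03); pts.append((a+b)/2); print(v,L,Rr,a[:2].round(4),b[:2].round(4),(b-a)[0].round(4))
pts=np.array(pts); k=np.polyfit(pts[:,1],pts[:,0],1); print("slot x at",np.polyval(k,[.0248,.0538]),"yaw",-np.arctan(k[0]))
# wing top centre
for v in (235,245,255):
    r=g[v]; print(v,np.where(r[255:310]<25)[0][[0,-1]]+255)
E
```

```text
95 265.5 288.5 [0.5787 0.145 ] [0.5947 0.1432] 0.016
110 266.5 288.5 [0.5781 0.135 ] [0.5937 0.1333] 0.0155
125 267.5 288.5 [0.5775 0.1248] [0.5926 0.1231] 0.015
140 267.5 289.5 [0.5762 0.1143] [0.5922 0.1125] 0.016
155 268.5 289.5 [0.5756 0.1034] [0.5911 0.1017] 0.0155
170 269.5 289.5 [0.5749 0.0922] [0.5899 0.0906] 0.015
185 270.5 290.5 [0.5743 0.0807] [0.5895 0.079 ] 0.0152
slot x at [0.57741121 0.57965314] yaw -0.07715445817555651
235 [263 301]
245 [262 302]
255 [262 302]
```

{"name": "carry_out", "arguments": {"deltas": "0 -1 20 0 0 0 0.9;0 -1 34 0 0 0 0.9;0 -1 36 0 0 0 0.9;0 -1 38 0 0 0 0.9;0 -1 40 0 0 0 0.9;0 -1 41 0 0 0 0.9;0 -1 41 0 0 0 0.9"}}

```text
time_s: 6.42
eef_pos: [0.5794, 0.0519, 0.0724]
eef_rot: [0.0, 0.747, 0.665, 0.0]
wrist_force: [-0.7, 0.3, -2.6]
opening: 0.205
grasp_force: 59.9
```

{"name": "carry_out", "arguments": {"deltas": "0 0 2 0 0 0 0.9;0 0 4 0 0 0 0.9;0 0 6 0 0 0 0.9;0 0 8 0 0 0 0.9;0 0 8 0 0 0 0.9"}}

```text
time_s: 7.05
eef_pos: [0.5791, 0.0519, 0.064]
eef_rot: [-0.0, 0.747, 0.665, -0.0]
wrist_force: [0.2, 0.2, -2.0]
opening: 0.2
grasp_force: 59.9
```

{"name": "carry_out", "arguments": {"deltas": "0 0 2 0 0 0 0.9;0 0 4 0 0 0 0.9;0 0 5 0 0 0 0.9;0 0 5 0 0 0 0.9;0 0 5 0 0 0 0.9"}}

```text
time_s: 7.68
eef_pos: [0.5794, 0.0519, 0.0593]
eef_rot: [0.0, 0.747, 0.665, 0.0]
wrist_force: [0.5, 0.5, -2.3]
opening: 0.2
grasp_force: 59.9
```

{"name": "carry_out", "arguments": {"deltas": "-4 0.2 0 0 0 0 0.9;-8 0.3 0 0 0 0 0.9;-12 0.5 0 0 0 0 0.9;-16 0.6 0 0 0 0 0.9;-20 0.8 0 0 0 0 0.9;-23 0.9 0 0 0 0 0.9;-23 0.9 0 0 0 0 0.9"}}

```text
time_s: 8.55
eef_pos: [0.5776, 0.0287, 0.0593]
eef_rot: [0.0, 0.747, 0.665, -0.0]
wrist_force: [0.4, -0.6, -1.8]
opening: 0.201
grasp_force: 59.9
```

{"name": "carry_out", "arguments": {"deltas": "-2 0.1 0 0 0 0 0.9;-4 0.1 0 0 0 0 0.9;-5 0.2 0 0 0 0 0.9;-5 0.2 0 0 0 0 0.9;-5 0.2 0 0 0 0 0.9"}}

```text
time_s: 9.18
eef_pos: [0.5772, 0.0243, 0.0593]
eef_rot: [-0.0, 0.747, 0.665, 0.0]
wrist_force: [-0.5, 2.6, -1.5]
opening: 0.195
grasp_force: 59.9
```

{"name": "carry_out", "arguments": {"deltas": "0.5 0 0 0 0 0.15 0.9;0.5 0 0 0 0 0.3 0.9;0.5 0 0 0 0 0.45 0.9;0.5 0 0 0 0 0.6 0.9;0.5 0 0 0 0 0.75 0.9;0.5 0 0 0 0 0.9 0.9;0.5 0 0 0 0 1.05 0.9;0.5 0 0 0 0 1.2 0.9;0.5 0 0 0 0 1.35 0.9;0.5 0 0 0 0 1.5 0.9;0.5 0 0 0 0 1.6 0.9"}}

```text
time_s: 10.55
eef_pos: [0.5778, 0.0244, 0.0595]
eef_rot: [0.0, 0.997, -0.074, 0.001]
wrist_force: [1.5, 1.5, -2.9]
opening: 0.202
grasp_force: 59.8
```

```bash
python3 - <<'E'
from h import *
o=sensors.get_obs();print(o["eef_pos"],o["q"],o["wrist_force"],o["torque"]); print(rot(o).as_matrix().round(3))
E
```

```text
[0.57784215 0.02435556 0.05950767] [-1.62899975e-01  3.97190684e-01  1.71668595e+00 -1.91248283e-04
  1.02632472e+00  1.55686949e+00] [ 1.45865969  1.46000726 -2.86370879] [ 0.31026901 -0.35747067  0.09064151]
[[ 0.989 -0.148  0.001]
 [-0.148 -0.989 -0.   ]
 [ 0.001  0.    -1.   ]]
```

{"name": "carry_out", "arguments": {"deltas": "0 0 0 0 0 0.15 0.9;0 0 0 0 0 0.3 0.9;0 0 0.3 0 0 0.45 0.9;0 0 0.3 0 0 0.6 0.9;0 0 0.6 0 0 0.75 0.9;0 0 0.6 0 0 0.9 0.9;0 0 0.9 0 0 1.05 0.9;0 0 0.9 0 0 1.2 0.9;0 0 1.2 0 0 1.35 0.9;0 0 1.2 0 0 1.45 0.9;0 0 1.2 0 0 1.45 0.9"}}

```text
time_s: 11.92
eef_pos: [0.5777, 0.0243, 0.058]
eef_rot: [0.0, -0.699, 0.715, -0.001]
wrist_force: [2.6, 0.8, -4.5]
opening: 0.202
grasp_force: 59.5
```

```bash
python3 - <<'E'
from h import *
o=sensors.get_obs();print(o["eef_pos"],o["q"],o["wrist_force"],o["torque"]); print(rot(o).as_matrix().round(3))
E
```

```text
[0.57774968 0.02432244 0.05797087] [-1.62987082e-01  3.99565665e-01  1.71717345e+00 -1.85524557e-04
  1.02372289e+00  3.00215152e+00] [ 2.60411781  0.78227094 -4.53805313] [ 0.19110582 -0.60363511 -0.04759451]
[[-0.023 -1.     0.001]
 [-1.     0.023 -0.   ]
 [ 0.    -0.001 -1.   ]]
```

{"name": "carry_out", "arguments": {"deltas": "0 0 0 0 0 0 0.4;0 0 0 0 0 0 0.4;0 0 0 0 0 0 0.4;0 0 -15 0 0 0 0.4;0 0 -45 0 0 0 0.4;0 0 -45 0 0 -0.18 0.4;0 0 -45 0 0 -0.36 0.4;0 0 -45 0 0 -0.54 0.4;0 0 -45 0 0 -0.72 0.4;0 0 -45 0 0 -0.9 0.4;0 0 -45 0 0 -1.08 0.4;0 0 -45 0 0 -1.26 0.4"}}

```text
time_s: 13.42
eef_pos: [0.5777, 0.0244, 0.1044]
eef_rot: [0.0, 0.987, -0.164, 0.001]
wrist_force: [-0.2, 0.2, -1.4]
opening: 0.596
grasp_force: 0.0
```

{"name": "carry_out", "arguments": {"deltas": "0 0 0 0 0 -0.18 0.4;0 0 0 0 0 -0.36 0.4;0 0 0 0 0 -0.54 0.4;0 0 0 0 0 -0.72 0.4;0 0 0 0 0 -0.9 0.4;0 0 0 0 0 -1.08 0.4;0 0 0 0 0 -1.26 0.4;0 0 0 0 0 -1.44 0.4;0 0 0 0 0 -1.62 0.4;0 0 0 0 0 -1.80 0.4;0 0 0 0 0 -1.88 0.4;0 0 0 0 0 -1.88 0.4"}}

```text
time_s: 14.92
eef_pos: [0.5777, 0.0244, 0.1042]
eef_rot: [0.001, 0.716, 0.698, 0.0]
wrist_force: [-0.1, -0.1, -0.0]
opening: 0.599
grasp_force: 0.0
```

```bash
python3 - <<'E'
from h import *
o=sensors.get_obs();print(o["time_s"],o["eef_pos"],o["q"],o["wrist_force"],o["torque"]); print(rot(o).as_matrix().round(3))
K,T=T_wc("wrist"); im=vision.camera("wrist"); np.save("w4.npy",T)
cv2.imwrite("pics/w4.png",cv2.resize(im,(800,600),interpolation=cv2.INTER_CUBIC)); print(proj(K,T,[.578,.0248,.086])/.7)
E
```

```text
14.925 [0.57767326 0.02443045 0.10418349] [-1.62878655e-01  3.30996649e-01  1.69910724e+00 -6.20565387e-05
  1.11028283e+00 -1.36256785e-01] [-0.13291472 -0.09392101 -0.01014544] [-0.05260663  0.02967443 -0.04070461]
[[ 0.027  1.     0.001]
 [ 1.    -0.027 -0.   ]
 [-0.     0.001 -1.   ]]
[405.34607312 364.96951255]
```

View pics/w4.png

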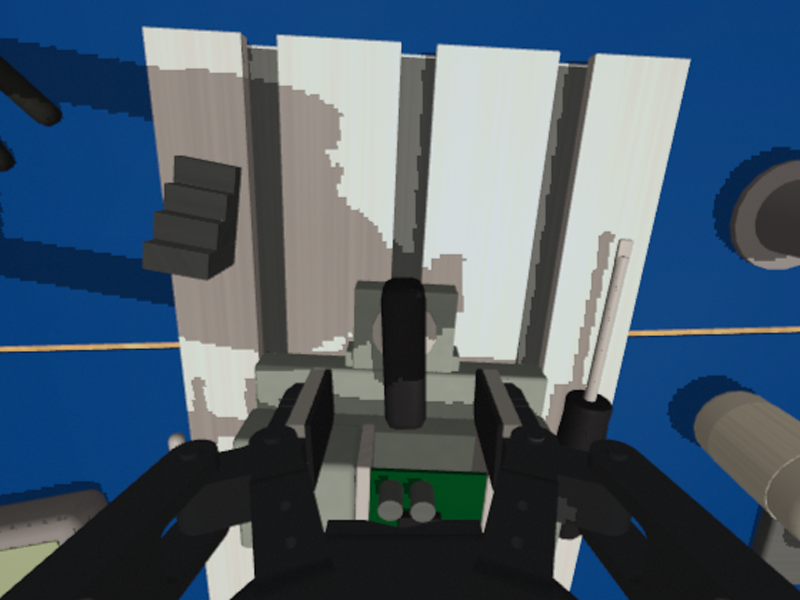

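The bolt stands home in the notch, with its wing from (405,283) to (405,425) centred between the open fingers. I'll regrasp and tighten.

{"name": "carry_out", "arguments": {"deltas": "0 0 20 0 0 0 0.4;0 0 40 0 0 0 0.4;0 0 46 0 0 0 0.4;0 0 46 0 0 0 0.9;0 0 46 0 0 0 0.9;0 0 46 0 0 0 0.9;0 0 46 0 0 0 0.9;0 0 46 0 0 0 0.9"}}

```text
time_s: 15.98
eef_pos: [0.5779, 0.0244, 0.0578]
eef_rot: [0.001, 0.716, 0.698, 0.0]
wrist_force: [1.1, -0.0, 2.3]
opening: 0.2
grasp_force: 59.0
```

{"name": "carry_out", "arguments": {"deltas": "0 0 0 0 0 0.15 0.9;0 0 0 0 0 0.3 0.9;0 0 0.3 0 0 0.45 0.9;0 0 0.3 0 0 0.6 0.9;0 0 0.3 0 0 0.75 0.9;0 0 0.3 0 0 0.85 0.9;0 0 0.3 0 0 0.95 0.9;0 0 0.3 0 0 1.05 0.9;0 0 0.3 0 0 1.1 0.9;0 0 0.3 0 0 1.1 0.9"}}

```text
time_s: 17.23
eef_pos: [0.5779, 0.0244, 0.0577]
eef_rot: [0.0, 0.975, 0.221, 0.001]
wrist_force: [0.3, 0.1, 5.0]
opening: 0.199
grasp_force: 59.7
```

```bash
cat > s.py <<'E'
from h import *
o=sensors.get_obs();print(o["time_s"],o["eef_pos"],"q6",o["q"][5],o["wrist_force"],o["torque"],o["joint_efforts"][5],o["opening"])
E
python3 s.py
```

```text
17.225 [0.57788083 0.0244408  0.05769458] q6 0.9628597443499725 [0.30593509 0.10963562 5.00657991] [-0.04846203  0.12931574 -0.12277209] 0.16703403554856777 0.19934473770143918
```

{"name": "carry_out", "arguments": {"deltas": "0 0 0 0 0 0.05 0.9;0 0 0 0 0 0.1 0.9;0 0 0 0 0 0.15 0.9;0 0 0 0 0 0.2 0.9;0 0 0 0 0 0.2 0.9"}}

```text
time_s: 17.85
eef_pos: [0.5779, 0.0245, 0.0577]
eef_rot: [0.0, 0.992, 0.122, 0.001]
wrist_force: [0.2, -0.4, 6.1]
opening: 0.201
grasp_force: 59.7
```

```bash
python3 s.py
```

```text
17.85 [0.57791265 0.02447704 0.05768144] q6 1.1625412630841474 [ 0.22578219 -0.38935876  6.11154455] [0.08341774 0.08955471 0.01770486] 0.22132774349302053 0.20104024006161159
```

{"name": "carry_out", "arguments": {"deltas": "0 0 0 0 0 0.05 0.9;0 0 0 0 0 0.1 0.9;0 0 0 0 0 0.15 0.9;0 0 0 0 0 0.2 0.9;0 0 0 0 0 0.2 0.9"}}

```text
time_s: 18.48
eef_pos: [0.5779, 0.0245, 0.0577]
eef_rot: [0.0, 1.0, 0.023, 0.001]
wrist_force: [0.1, 0.2, 5.4]
opening: 0.198
grasp_force: 60.1
```

```bash
python3 s.py
```

```text
18.475 [0.57789437 0.02449684 0.05765918] q6 1.3619152251424644 [0.06847013 0.1515563  5.38073607] [0.03506562 0.08227498 0.38413952] 0.6133837066590786 0.19824136235606338
```

{"name": "carry_out", "arguments": {"deltas": "0 0 0 0 0 0.05 0.9;0 0 0 0 0 0.1 0.9;0 0 0 0 0 0.15 0.9;0 0 0 0 0 0.2 0.9;0 0 0 0 0 0.2 0.9"}}

```text
time_s: 19.1
eef_pos: [0.5779, 0.0245, 0.0577]
eef_rot: [0.0, 0.997, -0.077, 0.001]
wrist_force: [-0.2, 0.1, 5.4]
opening: 0.204
grasp_force: 60.1
```

```bash
python3 s.py
```

```text
19.1 [0.57791677 0.02453265 0.05768347] q6 1.5619567031833592 [-0.19233597  0.08057092  5.44924709] [0.01801921 0.0615682  0.34701785] 0.59095099568367 0.20367896591412696
```

{"name": "carry_out", "arguments": {"deltas": "0 0 0 0 0 0.05 0.9;0 0 0 0 0 0.1 0.9;0 0 0 0 0 0.15 0.9;0 0 0 0 0 0.15 0.9"}}

```text
time_s: 19.6
eef_pos: [0.5779, 0.0245, 0.0577]
eef_rot: [0.0, 0.988, -0.151, 0.001]
wrist_force: [-0.4, 0.5, 6.2]
opening: 0.198
grasp_force: 59.8
```

```bash
python3 s.py; python3 - <<'E'
from h import *
im=vision.camera("wrist"); cv2.imwrite("pics/w5.png",cv2.resize(im,(800,600),interpolation=cv2.INTER_CUBIC))
E
```

```text
19.6 [0.57792419 0.02449427 0.05769077] q6 1.7122512055039414 [-0.36912981  0.54837601  6.20337001] [0.02444458 0.1091804  0.19049839] 0.4050241503864527 0.19839930030239633
```

View pics/w5.png

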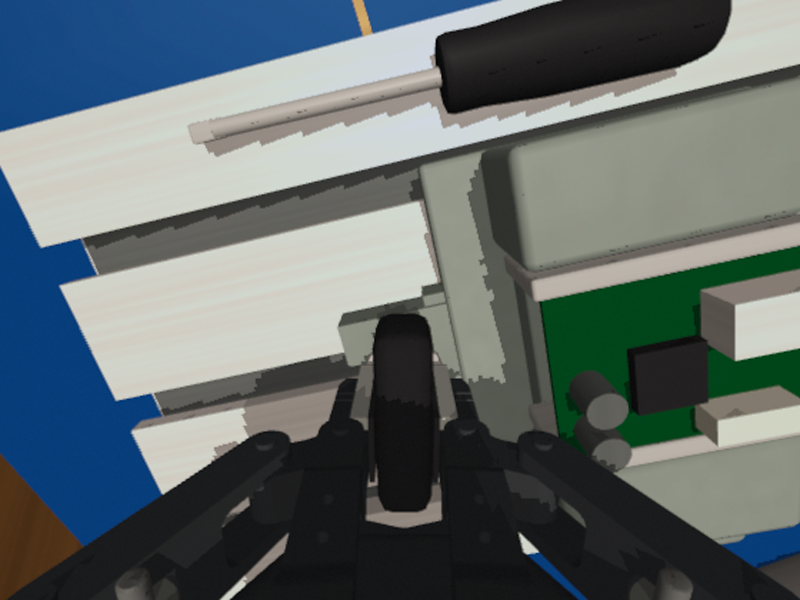

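The wing is still square between the pads, and the torque has passed a peak. I'll let go and measure the wing's resting angle.

{"name": "carry_out", "arguments": {"deltas": "0 0 0 0 0 0 0.4;0 0 0 0 0 0 0.4;0 0 0 0 0 0 0.4;0 0 -15 0 0 0 0.4;0 0 -46 0 0 0 0.4;0 0 -46 0 0 0 0.4;0 0 -46 0 0 0 0.4"}}

```text
time_s: 20.52
eef_pos: [0.5772, 0.0245, 0.103]
eef_rot: [-0.0, 0.988, -0.152, 0.0]
wrist_force: [-0.3, 0.3, 0.6]
opening: 0.604
grasp_force: 0.0
```

```bash
python3 s.py; python3 - <<'E'
from h import *
K,T=T_wc("wrist");im=vision.camera("wrist");np.save("w6.npy",T); cv2.imwrite("w6raw.png",im); cv2.imwrite("pics/w6.png",cv2.resize(im,(800,600),interpolation=cv2.INTER_CUBIC)); print(rot(sensors.get_obs()).as_matrix().round(3),proj(K,T,[.578,.0248,.086])/.7)
E
```

```text
20.525 [0.57719399 0.02453441 0.10302027] q6 1.7130455222552357 [-0.33404525  0.26374473  0.59401276] [ 0.06771597 -0.03364274 -0.00307088] -0.00042761291297210846 0.6038991973036649
[[ 0.954 -0.3   -0.001]
 [-0.3   -0.954  0.   ]
 [-0.001  0.    -1.   ]] [402.65030672 362.81949132]
```

View pics/w6.png

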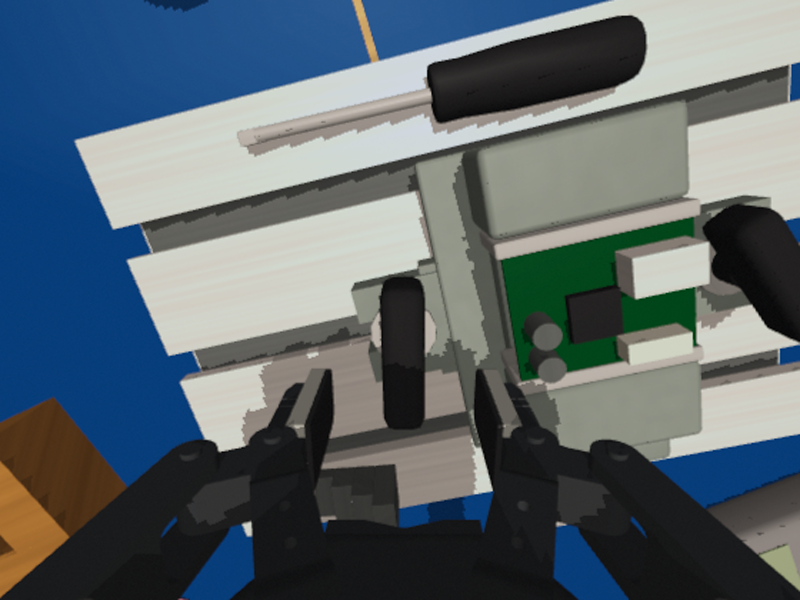

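The wing rests at about -0.305 rad in the world. By my tally that is about 0.47 rad further clockwise than "square and 2.9" allows, so the clamped bolt was probably forced past its stop. I'll regrasp, unscrew until the head backs off, then retighten and stop at the torque rise.

{"name": "carry_out", "arguments": {"deltas": "0 0 20 0 0 0 0.4;0 0 40 0 0 0 0.4;0 0 45.5 0 0 0 0.4;0 0 45.5 0 0 0 0.9;0 0 45.5 0 0 0 0.9;0 0 45.5 0 0 0 0.9;0 0 45.5 0 0 0 0.9;0 0 45.5 0 0 -0.1 0.9"}}

```text
time_s: 21.58
eef_pos: [0.5777, 0.0245, 0.0578]
eef_rot: [-0.0, 0.995, -0.102, 0.0]
wrist_force: [0.3, 0.3, 0.5]
opening: 0.196
grasp_force: 60.1
```

```bash
python3 s.py
```

```text
21.575 [0.57766057 0.02449006 0.05783733] q6 1.611417233480587 [0.30653588 0.26044468 0.47893671] [ 0.04461866 -0.03780907 -0.18298464] 1.2984859943389893 0.19584411552912886
```

{"name": "carry_out", "arguments": {"deltas": "0 0 0 0 0 -0.1 0.9;0 0 0 0 0 -0.2 0.9;0 0 0 0 0 -0.3 0.9;0 0 0 0 0 -0.3 0.9"}}

```text
time_s: 22.08
eef_pos: [0.5777, 0.0244, 0.0579]
eef_rot: [0.0, 0.999, 0.047, 0.001]
wrist_force: [0.3, 0.0, 3.0]
opening: 0.201
grasp_force: 60.4
```

```bash
python3 s.py
```

```text
22.075 [0.5777171  0.02436693 0.05789784] q6 1.3140492520094045 [0.27656898 0.02311045 2.9943561 ] [0.08434884 0.07392958 0.12813115] -0.47754283994436264 0.2009140603580675
```

{"name": "carry_out", "arguments": {"deltas": "0 0 0 0 0 -0.1 0.9;0 0 0 0 0 -0.2 0.9;0 0 0 0 0 -0.3 0.9;0 0 0 0 0 -0.3 0.9"}}

```text
time_s: 22.58
eef_pos: [0.5778, 0.0243, 0.0581]
eef_rot: [0.0, 0.981, 0.195, 0.001]
wrist_force: [-0.7, -0.3, 4.4]
opening: 0.195
grasp_force: 60.8
```

```bash
python3 s.py
```

```text
22.575 [0.57778087 0.02432186 0.05810926] q6 1.015791895884076 [-0.69730595 -0.3366424   4.43476339] [0.03697503 0.20343504 0.05451555] -0.4438647162169218 0.19467705984656253
```

{"name": "carry_out", "arguments": {"deltas": "0 0 0 0 0 -0.17 0.9;0 0 0 0 0 -0.34 0.9;0 0 0 0 0 -0.51 0.9;0 0 0 0 0 -0.68 0.9;0 0 0 0 0 -0.85 0.9;0 0 0 0 0 -1.02 0.9;0 0 0 0 0 -1.02 0.9"}}

```text
time_s: 23.45
eef_pos: [0.5781, 0.0242, 0.0591]
eef_rot: [0.001, 0.761, 0.649, 0.0]
wrist_force: [-3.4, 0.0, 13.3]
opening: 0.201
grasp_force: 61.9
```

```bash
python3 s.py
```

```text
23.45 [0.57814687 0.02419408 0.05911212] q6 -0.004753407142155526 [-3.40938993e+00  7.78741731e-03  1.32836615e+01] [-0.03916288  0.7008467   0.03404097] -0.6788132898509502 0.20095783837882614
```

{"name": "carry_out", "arguments": {"deltas": "0 0 0 0 0 -0.17 0.9;0 0 0 0 0 -0.34 0.9;0 0 0 0 0 -0.51 0.9;0 0 0 0 0 -0.68 0.9;0 0 0 0 0 -0.85 0.9;0 0 0 0 0 -1.02 0.9;0 0 0 0 0 -1.02 0.9"}}

```text
time_s: 24.32
eef_pos: [0.5785, 0.0242, 0.0599]
eef_rot: [0.001, 0.347, 0.938, 0.0]
wrist_force: [-4.3, -0.4, 17.0]
opening: 0.2
grasp_force: 62.5
```

```bash
python3 s.py
```

```text
24.325 [0.57849665 0.02422829 0.05986791] q6 -1.024722996056062 [-4.33300591 -0.40289515 17.03218147] [0.04601202 0.97346454 0.04431319] -0.6846083700656891 0.20049632114793856
```

{"name": "carry_out", "arguments": {"deltas": "0 0 0 0 0 -0.1 0.9;0 0 0 0 0 -0.2 0.9;0 0 0 0 0 -0.3 0.9;0 0 0 0 0 -0.3 0.9"}}

```text
time_s: 24.82
eef_pos: [0.5785, 0.0242, 0.0598]
eef_rot: [0.001, 0.203, 0.979, -0.0]
wrist_force: [-4.1, -0.0, 16.2]
opening: 0.199
grasp_force: 62.4
```

```bash
python3 s.py
```

```text
24.825 [0.57851371 0.02423305 0.0598129 ] q6 -1.3239107061998792 [-4.07367022 -0.0166915  16.21437103] [-0.00167432  0.87262267  0.0863442 ] -0.3669315855950117 0.19919965487907026
```

{"name": "carry_out", "arguments": {"deltas": "0 0 0 0 0 -0.12 0.9;0 0 0 0 0 -0.24 0.9;0 0 0 0 0 -0.36 0.9;0 0 0 0 0 -0.36 0.9"}}

```text
time_s: 25.32
eef_pos: [0.5781, 0.0244, 0.0579]
eef_rot: [0.001, 0.025, 1.0, -0.0]
wrist_force: [1.5, -0.2, 5.4]
opening: 0.2
grasp_force: 60.6
```

```bash
python3 s.py
```

```text
25.325 [0.57814597 0.02442698 0.05792155] q6 -1.6830397844360747 [ 1.54657865 -0.18100283  5.35740208] [ 0.15407987 -0.21390232  0.07121765] -0.589855145663023 0.19958937387263748
```

{"name": "carry_out", "arguments": {"deltas": "0 0 0 0 0 -0.13 0.9;0 0 0 0 0 -0.26 0.9;0 0 0 0 0 -0.4 0.9;0 0 0 0 0 -0.4 0.9"}}

```text
time_s: 25.82
eef_pos: [0.5777, 0.0245, 0.0579]
eef_rot: [0.0, -0.174, 0.985, -0.0]
wrist_force: [-0.9, 1.6, 6.1]
opening: 0.2
grasp_force: 61.0
```

```bash
python3 s.py
```

```text
25.825 [0.57768532 0.02452604 0.05786898] q6 -2.0832677526140784 [-0.87974973  1.57632076  6.10832107] [0.13906652 0.12659474 0.055357  ] -0.5416956357657909 0.20014468167684643
```

The head has come free: z dropped and the force eased at q6≈-1.6. I'll retighten to q6≈1.26, which gives a square head with the wing at its stop.

{"name": "carry_out", "arguments": {"deltas": "0 0 -1 0 0 0.15 0.9;0 0 -1 0 0 0.3 0.9;0 0 -1 0 0 0.45 0.9;0 0 -1 0 0 0.6 0.9;0 0 -1 0 0 0.75 0.9;0 0 -1 0 0 0.9 0.9;0 0 -1 0 0 1.05 0.9;0 0 -1 0 0 1.2 0.9;0 0 -0.8 0 0 1.35 0.9;0 0 -0.6 0 0 1.5 0.9;0 0 -0.4 0 0 1.6 0.9"}}

```text
time_s: 27.2
eef_pos: [0.578, 0.0241, 0.0579]
eef_rot: [0.001, 0.587, 0.809, 0.0]
wrist_force: [1.2, -0.8, 3.5]
opening: 0.202
grasp_force: 60.5
```

```bash
python3 s.py
```

```text
27.2 [0.57797677 0.0241347  0.05790666] q6 -0.47804163016527507 [ 1.19502557 -0.84524974  3.51871103] [-0.09550913 -0.22802537  0.17496523] -0.7040512561798096 0.20187633869900096
```

{"name": "carry_out", "arguments": {"deltas": "0 0 0 0 0 0.15 0.9;0 0 0 0 0 0.3 0.9;0 0 0.2 0 0 0.45 0.9;0 0 0.4 0 0 0.6 0.9;0 0 0.4 0 0 0.75 0.9;0 0 0.4 0 0 0.9 0.9;0 0 0.4 0 0 1.05 0.9;0 0 0.4 0 0 1.2 0.9;0 0 0.4 0 0 1.3 0.9;0 0 0.4 0 0 1.3 0.9"}}

```text
time_s: 28.45
eef_pos: [0.5778, 0.0243, 0.0579]
eef_rot: [0.0, 0.957, 0.29, 0.0]
wrist_force: [-0.1, 0.7, 5.7]
opening: 0.196
grasp_force: 60.9
```

```bash
python3 s.py
```

```text
28.45 [0.57776115 0.02433246 0.05786301] q6 0.8194800854417398 [-0.11467957  0.74007853  5.70905277] [ 0.01546739  0.06480874 -0.08956177] 0.37295300513505936 0.1956416085347752
```

{"name": "carry_out", "arguments": {"deltas": "0 0 0 0 0 0.1 0.9;0 0 0 0 0 0.2 0.9;0 0 0 0 0 0.2 0.9;0 0 0 0 0 0.2 0.9"}}

```text
time_s: 28.95
eef_pos: [0.5777, 0.0244, 0.0579]
eef_rot: [0.0, 0.981, 0.193, 0.0]
wrist_force: [-1.4, 0.1, 6.2]
opening: 0.2
grasp_force: 60.8
```

```bash
python3 s.py
```

```text
28.95 [0.5777342  0.02437087 0.05785582] q6 1.018475960534712 [-1.44019887  0.1406235   6.18919892] [ 0.06692884  0.02742762 -0.07590321] -0.1171370130032301 0.20049186633606625
```

{"name": "carry_out", "arguments": {"deltas": "0 0 0 0 0 0.07 0.9;0 0 0 0 0 0.12 0.9;0 0 0 0 0 0.12 0.9;0 0 0 0 0 0.12 0.9"}}

```text
time_s: 29.45
eef_pos: [0.5777, 0.0244, 0.0578]
eef_rot: [0.0, 0.991, 0.134, 0.0]
wrist_force: [-1.2, 0.4, 6.1]
opening: 0.198
grasp_force: 60.8
```

```bash
python3 s.py
```

```text
29.45 [0.57770474 0.02438122 0.05784868] q6 1.1383493096389443 [-1.23537198  0.42280543  6.13249581] [ 0.04304361  0.06734264 -0.02442609] -0.01019964023726061 0.1979232398835003
```

{"name": "carry_out", "arguments": {"deltas": "0 0 0 0 0 0.06 0.9;0 0 0 0 0 0.12 0.9;0 0 0 0 0 0.12 0.9;0 0 0 0 0 0.12 0.9"}}

```text
time_s: 29.95
eef_pos: [0.5777, 0.0245, 0.0579]
eef_rot: [0.0, 0.997, 0.075, 0.0]
wrist_force: [-0.5, 1.1, 5.8]
opening: 0.201
grasp_force: 60.9
```

```bash
python3 s.py
```

```text
29.95 [0.57773496 0.02445474 0.05788211] q6 1.2583230784194275 [-0.53708066  1.12614378  5.82264198] [0.04890059 0.06529727 0.03825428] 0.010839877068065107 0.20140066070554236
```

{"name": "carry_out", "arguments": {"deltas": "0 0 0 0 0 0.05 0.9;0 0 0 0 0 0.05 0.9;0 0 0 0 0 0.05 0.9"}}

```text
time_s: 30.32
eef_pos: [0.5777, 0.0244, 0.0579]
eef_rot: [0.0, 0.999, 0.05, 0.0]
wrist_force: [-0.9, 1.0, 4.9]
opening: 0.202
grasp_force: 61.1
```

```bash
python3 s.py
```

```text
30.325 [0.57773922 0.02443293 0.05787081] q6 1.3077894706755713 [-0.87372748  0.97294027  4.9395766 ] [0.06697973 0.09361932 0.2999038 ] 0.31391993165016174 0.20221378035502743
```

The torque jumped from 0.04 to 0.30 N m, so the wing has reached its stop with the head within about 0.07 rad of square. I'll release and retreat.

{"name": "carry_out", "arguments": {"deltas": "0 0 0 0 0 0 0.4;0 0 0 0 0 0 0.4;0 0 0 0 0 0 0.4;0 0 -20 0 0 0 0.4;0 0 -60 0 0 0 0.4;0 0 -60 0 0 0 0.4;0 0 -60 0 0 0 0.4"}}

```text
time_s: 31.2
eef_pos: [0.5775, 0.0245, 0.1181]
eef_rot: [0.0, 0.999, 0.052, 0.001]
wrist_force: [-0.1, -0.4, -0.6]
opening: 0.6
grasp_force: 0.0
```

```bash
python3 s.py; python3 - <<'E'
from h import *
K,T=T_wc("wrist"); im=vision.camera("wrist"); cv2.imwrite("pics/w7.png",cv2.resize(im,(800,600),interpolation=cv2.INTER_CUBIC)); print(proj(K,T,[.578,.0248,.086])/.7)
E
```

```text
31.2 [0.57746451 0.02446127 0.1181483 ] q6 1.3033051848125938 [-0.1216218  -0.43315077 -0.61765673] [0.00295461 0.03934823 0.02822427] 0.0029920689848950133 0.6000397899570814
[403.75581171 348.22986147]
```

View pics/w7.png

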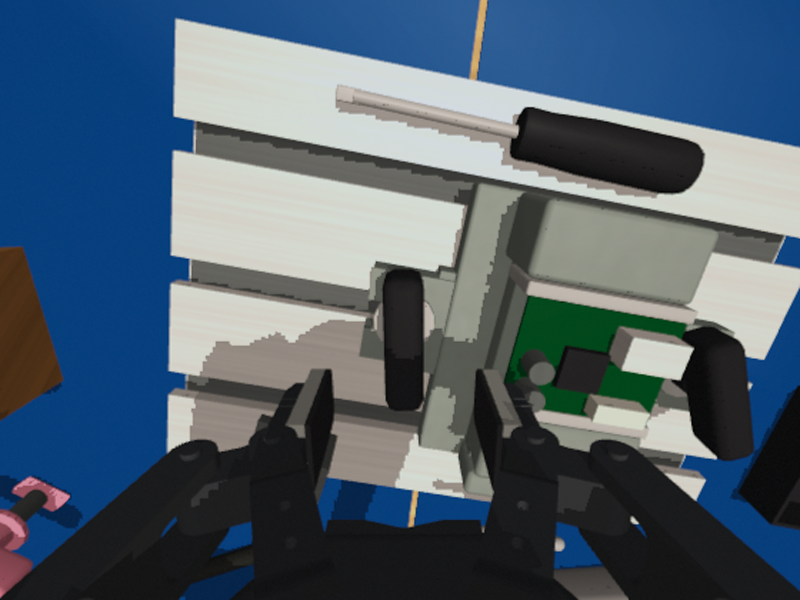

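The bolt stands home in the notch, with its wing from (404,270) to (404,410) upright, nothing touching it, and the bystanders in place. Handing in.

```bash
python3 -c "
from bench import ctrl
print(ctrl.hand_in())"
```

```text
the job is handed in; nothing more can be done
None
```

The T-bolt is home in the free lug's notch, its wing nut tightened to its stop and released, and the job is handed in at about 31 s; by my estimate, as the head cannot be seen, it is within about 0.07 rad of square, after a first pass overturned the bolt and I backed it off and retightened it.

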